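Refit the axle of the tube rocker and hold it for clamping

ROBOT

A 6-joint arm with a two-finger parallel gripper is mounted at the origin on a cart in front of the work surface, level with it; the furniture and walls round the work are solid. World frame = base frame: x ahead of the robot, y to its left, z up, the work surface at z = 0. Lengths are in m, angles in rad, forces in N, time in s.
With the tool pointing down it reaches from about 0.275 to 0.975 m from the base axis. Payload 8.4 kg.
Tool frame: the origin (TCP) lies at the very end of the fingers, on their centre line; the grasp point (between the pads) lies 19 mm behind it (bot.grasp_offset is the distance from the TCP to the grasp point, in m); x points along the fingers, y is the direction in which the jaws open and shut, and the axes are right-handed (so a half turn about x gives the same grasp; the last joint's range is limited). The gripper opens to 92 mm and grips with 3 to 60 N. Pads are 20 mm wide; open, the fingers measure 128 mm over their backs; the gripper's body (75 mm by 189 mm) begins 69 mm behind the grasp point.
Start: joints at [-1.337, 0.353, 1.633, -0, 1.155, -0.002], TCP at [0.146, -0.608, 0.215] pointing down, gripper open.
Joint ranges: [-2.63, 2.63], [-0.92, 2.1], [0.06, 2.66], [-1.3, 4.44], [0, 2.69], [-3.02, 3.02]. Speed limits (rad/s): [2.22, 2.22, 2.79, 3.14, 3.14, 3.14].

INTERFACE

Orientations are given as a rotation vector (axis times angle).
In Python, from bench import get_obs, eyes, workorder, bot gives the robot as it stands.
- The arm moves only by the tool servo_tool, never from a script. Its argument "commands" is a list of rows, each an object of numbers: "gripper": the opening, from 0 (shut) to 1 (fully open); "tx", "ty", "tz": the shift along the tool's x, y, z in units of 0.5 m (1.0 is 0.5 m); "twist": the turn about the tool's x in units of 180 degrees (1.0 is 180 degrees). In form: [{"gripper": .., "tx": .., "ty": .., "tz": .., "twist": ..}, ...]. A call has 1 to 20 rows; each row shifts and turns the commanded pose from where the row before left it, along the tool's axes as they then stand; what a row does not reach is not made up. A row lasts 1/10 s, in which the tool goes at most 50 mm and 8.59 degrees, less where a joint would pass 70% of its speed; a pose out of reach is approached as far as the arm can. A call with a number of a shift or a turn outside -1 to 1 is refused whole. A call with a gripper value outside its range is refused whole. The fingers move at their own pace and stop on an object; "newtons" is the grip in N (left out, the last holds). Time passes only in rows, so rows that do not move let the fingers close. It gives the time, the measured TCP pose, the force and the opening at its end, in the units of the state.
- get_obs(): the state, without advancing time (a new reading comes with each control period).
- eyes.snapshot(name): name is "side" or "top" or "wrist"; returns a dict with "pixels" (480x640x3 uint8, red, green, blue), "range_z" (480x640 float32, m along the optical axis (not along the pixel's ray), 0 where there is no reading), "mtx" (3x3 intrinsics, pixels), "D" ([k1, k2, p1, p2, k3] as OpenCV has them; the pictures are not rectified), "rvec" (rotation vector, rad) and "tvec" (3), from world to camera coordinates, as OpenCV has them. Camera axes: x right, y down, z forward; pixel columns grow to the right and rows downward; lengths in m; the calibration is good to about 2 mm. A picture is of the moment at which its call begins.
- workorder.finish_job(): hands the job in, once; it reports no verdict.
The state is a dict: "clock": time; "qpos": joint angles; "joint_vel": joint speeds; "joint_torque": joint torques, N m; "tool_pos": TCP position; "ee_rot": TCP orientation; "contact_force": force on the tool from outside, world axes, zero at the start; "ft_torque": the same for the moment, N m; "finger_gap": opening from 0.0 (shut) to 1.0 (fully open).
Only numpy, scipy, OpenCV 4.12 (cv2) and the standard library are available. Lean on these libraries where they do the work, as an engineer would, in place of code of your own. Each camera call takes 0.05 s, during which the arm holds its last target. There are 200 camera calls.

TASK

The tube rocker is being repaired: hold the scraper block and wipe the three loose chips of the old bushing off the base plate onto the desk (do not push them with the fingers), then set the scraper upright on the desk. Next take the axle rod from its rest by its thick grip and slide it, thin end first and from the left, through the near and then the far bearing block, until the thin end stands out clearly, about 20 mm, beyond the far block. Finish still holding the rod there by its grip, at rest, so that a colleague can tighten the clamp screws; leave the oil bottle, the timer and the mouse alone.

Things in the scene. Friction and masses are not known exactly. Their poses are not given: they have to be found in the camera images.
- rocker_base: Tube rocker base, fixed, origin on the desk, yaw 0..0.35: x away from the robot, y to its left. Grey plate 10 mm thick, x -70..65, y -65..65 mm. On it two aluminium bearing blocks in line along y: x 7..43, near y 20..36, far y -36..-20, tops 65 mm above the desk, foot flanges 6 mm high at x -1..51. Bores 15 mm wide along y at x 25, z 44 mm, with 3 mm mouth chamfers. The strip before the blocks is open.
- near_bushing (a point): Centre of the bore of the near (left, +y) block, 44 mm above the desk; axes as rocker_base, the bore runs along y. The rod comes in from the +y side, moving to -y. The block's faces are at y -8 and +8 mm.
- far_bushing (a point): Centre of the bore of the far (right, -y) block, 56 mm further along -y; axes as rocker_base. The outer face of this block is at y = -8 mm of this point.
- deck_sweep (a point): Middle of the open strip of the plate with the chips, on the plate's top face 10 mm above the desk; axes as rocker_base. Chip centres start within x -16..16 and y -32..32 mm of it; the plate ends at y -65 and 65 and x -35 mm; the blocks' flanges begin at x 34 mm.
- chip_1: A loose white plastic chip, 14 x 10 x 5 mm, lying on the plate. Origin at the centre of its underside.
- chip_2: A loose white plastic chip, 11 x 12 x 5 mm, lying on the plate. Origin at the centre of its underside.
- chip_3: A loose white plastic chip, 15 x 9 x 5 mm, lying on the plate. Origin at the centre of its underside.
- scraper_block: Loose upright scraper block, 80 g, 56 mm long in its x, 22 mm thick in its y, 50 mm high; the lowest 6 mm are a rubber lip 12 mm thick. Origin at the centre of its underside, z up. Take it from above across the 22 mm.
- rod_rest: Grey rod rest, fixed: a foot 50 mm (x) by 98 mm (y, from -97 to 1), 6 mm high, with two notched uprights 10 mm thick, 34 mm wide, 43 mm high, centred at y -12 and -85 mm; notches 12 mm wide, open upward. Origin on the desk below the rod's shoulder; the rod lies along its y. A tall analyser stands behind, its front at world x 0.58 m, y -0.08..0.18: carry the rod past in front.
- axle_rod: Loose steel axle rod, 150 mm long, 60 g, lying level in the rest, axis 40 mm above the desk. Origin on the axis at the shoulder; the shank, 10 mm thick, 110 mm long, end chamfered, runs along -y; the grip, 16 mm thick, 40 mm long, runs along +y and overhangs the rest; it does not fit the bores. The rod may roll about its axis when handled.
- rod_tip (a point): Thin end of the rod, on its axis, 110 mm from the shoulder.
- rod_grip (a point): Middle of the rod's grip, on its axis, 20 mm behind the shoulder.
- oil_bottle: Small dropper bottle with a black cap, 30 x 30 x 78 mm, standing loose behind the work; leave alone. Origin at its underside.
- timer: White kitchen-type timer with a dial, 44 x 66 x 68 mm, standing loose behind the work; leave alone. Origin at its underside.
- mouse: Computer mouse, 111 x 63 x 34 mm, loose at the left; leave alone. Origin at its underside.
Things that resemble listed ones, but are neither listed nor needed, are in the scene too. Leave any blue, pink or red look-alike of the scraper_block alone.

How it is judged:
On the way, in this order (a step that is already met when the one before it is completed fails the run):
1. the three chips are off the plate while the scraper is held (height (world z) of each of chip_1, chip_2, chip_3 below 0.0085 m and contact force between the fingers and scraper_block above 1 N), for 0.1 s.
2. the rod's thin end has come through the near block while the fingers hold the rod (y of rod_tip in the frame of near_bushing below -0.009 m and x of rod_tip in the frame of near_bushing between -0.005 and 0.005 m and z of rod_tip in the frame of near_bushing between -0.005 and 0.005 m and contact force between the fingers and axle_rod above 1 N), for 0.1 s.
At the end, for the whole second after the job is handed in: Held by the grip (over 3 N, within 35 mm of its middle), at rest, in line with the bores (0.08 rad): thin end 10 mm or more beyond the far block and within 5 mm of the bore line, shoulder left of the near block (8 mm). Chips off the plate (under 8.5 mm high); scraper upright on the desk, let go (y of rod_tip in the frame of far_bushing below -0.018 m and x of rod_tip in the frame of far_bushing between -0.005 and 0.005 m and z of rod_tip in the frame of far_bushing between -0.005 and 0.005 m and x of axle_rod in the frame of near_bushing between -0.008 and 0.008 m and z of axle_rod in the frame of near_bushing between -0.008 and 0.008 m and y of axle_rod in the frame of near_bushing above 0.008 m and angle between the y axis of axle_rod and the y axis of rocker_base, either way round below 0.08 rad and contact force between the fingers and axle_rod above 3 N and distance between the grasp point and rod_grip below 0.035 m and linear speed of axle_rod below 0.02 m/s and height (world z) of each of chip_1, chip_2, chip_3 below 0.0085 m and height (world z) of scraper_block below 0.006 m and angle between scraper_block's own z axis and vertical below 0.15 rad and contact force between the fingers and scraper_block below 0.5 N); the arm keeps its last pose, push and grip.
It fails at once if the fingers push a chip (contact force between the fingers and chip_1 above 1 N or contact force between the fingers and chip_2 above 1 N or contact force between the fingers and chip_3 above 1 N).
It fails at once if a bystander is moved by more than 20 mm (distance of any of oil_bottle, timer, mouse from where it was at the start of the episode above 0.02 m).
It also fails if it takes over 58 s, if anything falls off the work surface, if the arm or the gripper's body presses on something with over 40 N, if the wrist force passes 120 N, or if a joint passes its speed limit or range.

## Working session

There is one attempt and no reset: what is moved stays moved. The work goes in short steps, Python scripts to look and compute and a tool call to move; the robot and the scene stay as the last step left them, time stands still between calls to the robot, and variables do not carry over. Pictures are saved under pics/ and viewed, about 8 in all and at most 12, crops included, and the job is handed in when it is done.

Besides the shell and the picture viewer there is one more tool, called after "Emit:" by a JSON object that holds its "fn" and its "kwargs", one argument or row to a line. servo_tool: Moves the arm, as the interface text tells. Its arguments: {"type":"object","properties":{"commands":{"type":"array"},"newtons":{"type":"number"}},"required":["commands"]}

```bash
mkdir -p pics; cat > h.py <<'E'
import numpy as np, cv2
from scipy.spatial.transform import Rotation as R
from bench import get_obs, eyes, workorder, bot
def snap(n):
    s=eyes.snapshot(n); np.savez(f'{n}.npz',**s); return s
def load(n): return dict(np.load(f'{n}.npz'))
def cloud(s):
    h,w=s['range_z'].shape
    u,v=np.meshgrid(np.arange(w),np.arange(h))
    p=np.stack([u,v],-1).reshape(-1,1,2).astype(float)
    n=cv2.undistortPoints(p,s['mtx'],s['D']).reshape(h,w,2)
    z=s['range_z'].astype(float)
    c=np.dstack([n[...,0]*z,n[...,1]*z,z])
    M=cv2.Rodrigues(s['rvec'])[0]
    P=(c-s['tvec'].reshape(3))@M
    P[z==0]=np.nan
    return P
def save(s,f,crop=None,k=1):
    im=s['pixels'][...,::-1]
    if crop: im=im[crop[1]:crop[3],crop[0]:crop[2]]
    cv2.imwrite('pics/'+f,cv2.resize(im,None,fx=k,fy=k,interpolation=cv2.INTER_CUBIC))
E
python3 - <<'E'
from h import *
o=get_obs(); print(o, bot.grasp_offset)
print(R.from_rotvec(o['ee_rot']).as_matrix().round(3))
a=snap('top'); b=snap('side')
im=np.hstack([a['pixels'],b['pixels']])[...,::-1]
save(a,'top.png'); save(b,'side.png')
for s in (a,b):
    M=cv2.Rodrigues(s['rvec'])[0]; print((-M.T@s['tvec'].reshape(3)).round(3), M[2].round(2), s['mtx'][0,0])
E
```

```text
{'clock': 0.0, 'qpos': array([-1.33744131e+00,  3.53622518e-01,  1.63410851e+00, -2.16523886e-06,
        1.15519335e+00, -2.41935125e-03]), 'joint_vel': array([ 5.93154171e-04,  8.73837125e-04, -1.81928353e-03, -2.08655473e-04,
        7.35844389e-04,  5.70988869e-05]), 'joint_torque': array([-3.00697415e-03, -5.93840539e+01, -3.34222984e+01,  6.94390666e-02,
        2.35192903e-02, -1.09972364e-04]), 'tool_pos': array([ 0.14587423, -0.60724533,  0.21389066]), 'ee_rot': array([ 2.09676692,  0.24975019, -2.09709505]), 'contact_force': array([0.12289997, 0.08158997, 0.32950526]), 'ft_torque': array([-0.00557328,  0.00906504,  0.02027108]), 'finger_gap': 0.9995609568254133} 0.0187
[[-0.     0.234 -0.972]
 [ 0.001 -0.972 -0.234]
 [-1.    -0.001 -0.   ]]
[ 0.396 -0.028  0.968] [ 0.17 -0.02 -0.99] 457.2869425410742
[0.578 1.119 0.562] [-0.04 -0.92 -0.39] 605.7688732847715
```

View pics/top.png

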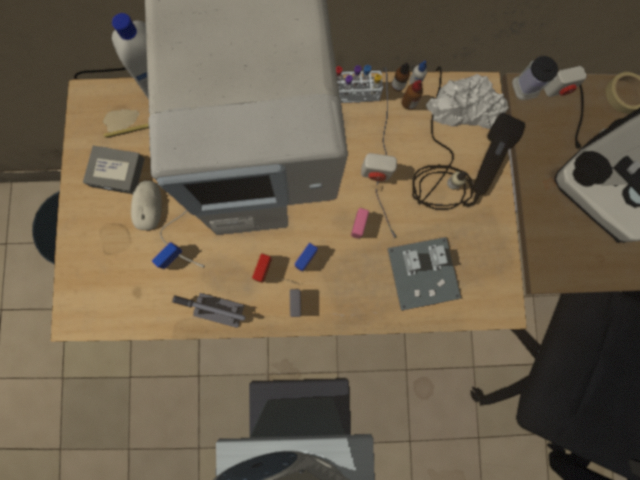

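View pics/side.png

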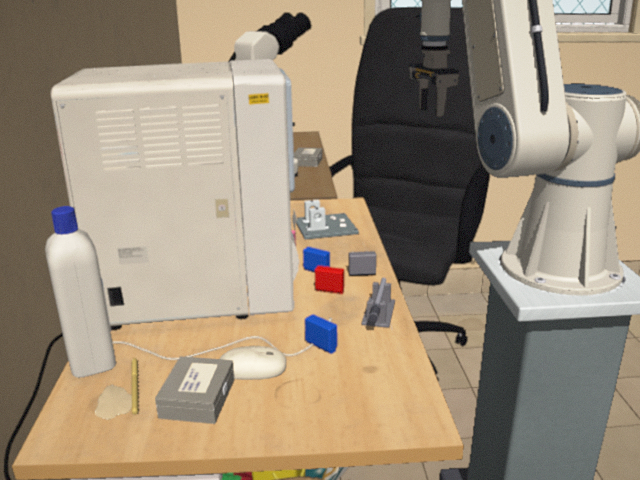

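```bash
cat > m1.py <<'E'
from h import *
for n in ('top','side'):
    s=load(n); P=cloud(s); im=s['pixels']
    pts={'top':dict(scraper=(295,302),red=(262,267),rest=(215,308),grip=(180,300),plate=(400,290),nearblk=(410,260),farblk=(437,255),desk=(330,310),timer=(380,165),oil=(412,92)),
     'side':dict(scraper=(362,255),grip=(371,322),desk=(350,400),plate=(330,233))}[n]
    for k,(u,v) in pts.items(): print(n,k,P[v,u].round(4),im[v,u])
P=cloud(load('top')); im=load('top')['pixels'].astype(int)
def rect(mask,name):
    m=cv2.connectedComponents(mask.astype(np.uint8))
    for i in range(1,m[0]):
        q=P[m[1]==i]
        if len(q)<12: continue
        r=cv2.minAreaRect(q[:,:2].astype(np.float32)*1000)
        print(name,len(q),np.round(r[0],1),np.round(r[1],1),round(r[2],1),'z',np.nanpercentile(q[:,2],[5,50,95]).round(4))
u,v=np.meshgrid(np.arange(640),np.arange(480))
box=lambda a,b,c,d:(u>a)&(u<c)&(v>b)&(v<d)
z=P[...,2]
rect(box(280,280,310,325)&(z>.04),'scr')
rect(box(165,285,255,335)&(z>.02),'restrod')
rect(box(165,285,255,335)&(z>.002)&(z<.015),'restfoot')
rect(box(380,230,470,320)&(z>.005)&(z<.12),'plate')
rect(box(380,230,470,320)&(z>.055)&(z<.12),'blocks')
w=(im.min(-1)>150)&box(385,275,465,310)
rect(w,'chips')
E
python3 m1.py
```

```text
top scraper [ 0.4247 -0.0071  0.0508] [95 91 88]
top red [0.496  0.0575 0.0532] [147  41  32]
top rest [0.417  0.1532 0.0443] [84 81 79]
top grip [0.4343 0.2226 0.0485] [61 58 57]
top plate [ 0.4447 -0.2271  0.009 ] [87 91 86]
top nearblk [ 0.5017 -0.2405  0.0591] [140 143 137]
top farblk [ 0.5106 -0.2969  0.0572] [139 141 135]
top desk [ 4.076e-01 -7.900e-02  2.000e-04] [157 127  87]
top timer [ 0.7003 -0.1892  0.0656] [160 154 137]
top oil [ 0.8622 -0.2671  0.0682] [89 56 31]
side scraper [0.4254 0.0025 0.0506] [140 138 143]
side grip [0.4345 0.1983 0.0096] [64 66 65]
side desk [4.944e-01 4.004e-01 1.000e-04] [216 173 118]
side plate [ 0.4729 -0.2173  0.0112] [119 129 128]
scr 309 [423.9  -8. ] [21.9 53.6] 88.8 z [0.048  0.0507 0.0536]
restrod 605 [417.6 166.2] [149.5  34.3] 74.1 z [0.0339 0.0449 0.0497]
restfoot 12 [460.5 259. ] [16.7  6.6] 62.0 z [0.0022 0.0029 0.0043]
restfoot 520 [437.9 159.9] [132.   35.9] 74.2 z [0.0022 0.0065 0.0107]
restfoot 25 [448.7 100.1] [19.1 17.5] 50.9 z [0.002  0.0026 0.0045]
restfoot 16 [451.6 250.3] [ 8.5 16.1] 32.1 z [0.0024 0.0032 0.0043]
restfoo
[... 383 characters left out ...]
0021 0.0026 0.0045]
restfoot 35 [385.7 228. ] [20.7 18.7] 9.8 z [0.0021 0.0029 0.0052]
restfoot 12 [389.3  96. ] [12.2  9.5] 52.4 z [0.0022 0.0033 0.0043]
restfoot 18 [378.5 193.5] [ 8.  18.9] 81.2 z [0.0021 0.0029 0.0053]
restfoot 14 [372.8 178.8] [ 4.1 16.7] 82.0 z [0.0021 0.0028 0.0043]
restfoot 38 [370.9  91.5] [22.9 16.4] 88.6 z [0.002  0.0028 0.0045]
restfoot 17 [371.1 210.7] [16.5  8.6] 45.6 z [0.0023 0.0029 0.0046]
plate 22 [ 563.7 -218.2] [15.6  6.1] 23.1 z [0.0127 0.0175 0.0196]
plate 3888 [ 479.6 -280.5] [137.4 132.9] 9.8 z [0.0079 0.011  0.062 ]
blocks 159 [ 511.6 -303.7] [36.5 17.4] 10.9 z [0.0587 0.0624 0.0657]
blocks 161 [ 502.7 -247. ] [35.9 17.1] 8.5 z [0.0583 0.0627 0.0661]
```

```bash
cat >> h.py <<'E'
def go(x,y,z,a,step=.04,cur=None):
    """numbers for a move: twist first, then total shift; cur=(x,y,z,a) overrides"""
    if cur is None:
        o=get_obs(); p=o['tool_pos']; t=R.from_rotvec(o['ee_rot']).as_matrix()[:,1]
        cur=(*p,np.degrees(np.arctan2(t[1],t[0])))
    d=np.array([x,y,z])-cur[:3]; ar=np.radians(a)
    ty=d[0]*np.cos(ar)+d[1]*np.sin(ar); tz=d[0]*np.sin(ar)-d[1]*np.cos(ar); tx=-d[2]
    n=max(1,int(np.ceil(np.linalg.norm(d)/step))); tw=((cur[3]-a+180)%360-180)/180
    print('cur',np.round(cur,4),'twist',round(tw,4),'rows',n,'per row tx %.5f ty %.5f tz %.5f'%tuple(np.array([tx,ty,tz])/.5/n),
      'total tx %.4f ty %.4f tz %.4f'%tuple(np.array([tx,ty,tz])/.5))
E
python3 -c "
from h import *
go(.40,-.008,.20,-91,.042)"
```

```text
cur [  0.1459  -0.6073   0.2139 -76.4935] twist 0.0806 rows 16 per row tx 0.00174 ty -0.07545 tz -0.03045 total tx 0.0279 ty -1.2072 tz -0.4872
```

Emit:
{"fn": "servo_tool", "kwargs": {
  "commands": [
    {"gripper": 1,"twist": 0.04},
    {"gripper": 1,"twist": 0.04},
    {"ty": -0.0755,"tz": -0.0304},
    {"ty": -0.0755,"tz": -0.0304},
    {"ty": -0.0755,"tz": -0.0304},
    {"ty": -0.0755,"tz": -0.0304},
    {"ty": -0.0755,"tz": -0.0304},
    {"ty": -0.0755,"tz": -0.0304},
    {"ty": -0.0755,"tz": -0.0304},
    {"ty": -0.0755,"tz": -0.0304},
    {"ty": -0.0755,"tz": -0.0304},
    {"ty": -0.0755,"tz": -0.0304},
    {"ty": -0.0755,"tz": -0.0304},
    {"ty": -0.0755,"tz": -0.0304},
    {"ty": -0.0755,"tz": -0.0304},
    {"ty": -0.0755,"tz": -0.0304},
    {"ty": -0.0755,"tz": -0.0304},
    {"ty": -0.0755,"tz": -0.0304}
  ]
}}

```text
$.commands[0]: bad value
```

```bash
python3 - <<'E'
from h import *
s=snap('wrist'); save(s,'w1.png')
P=cloud(s); M=cv2.Rodrigues(s['rvec'])[0]; print((-M.T@s['tvec'].reshape(3)).round(3), M[2].round(2)); print(get_obs()['tool_pos'],get_obs()['clock'])
m=cv2.connectedComponentsWithStats(((P[...,2]>.04)&(P[...,2]<.06)).astype(np.uint8))
for i in range(1,m[0]):
    if m[2][i,4]>800:
        q=P[m[1]==i]; r=cv2.minAreaRect(q[:,:2].astype(np.float32)*1000)
        print(m[3][i].round(0),np.round(r[0],1),np.round(r[1],1),round(r[2],1),np.nanmedian(q[:,2]).round(4), np.median(s['pixels'][m[1]==i],0))
E
```

```text
[ 0.214 -0.591  0.384] [-0.24 -0.06 -0.97]
[ 0.1459307  -0.6073839   0.21405652] 0.15
```

View pics/w1.png

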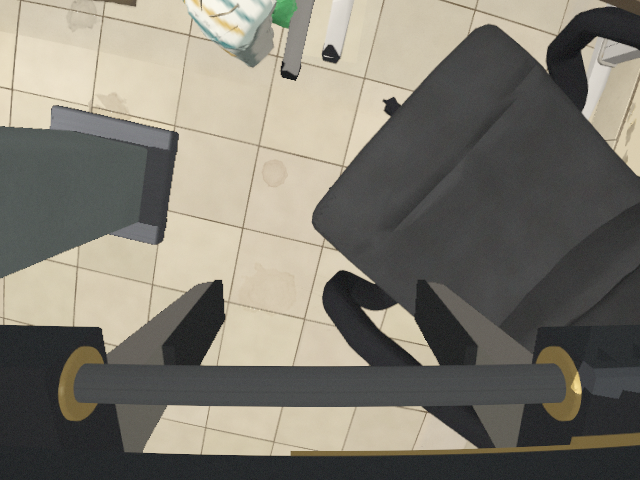

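The move was refused because the rows seem to need every key. The picture only showed the floor, so I'll send the move again with full rows.

Emit:
{"fn": "servo_tool", "kwargs": {
  "commands": [
    {"gripper": 1,"tx": 0,"ty": 0,"tz": 0,"twist": 0.04},
    {"gripper": 1,"tx": 0,"ty": 0,"tz": 0,"twist": 0.04},
    {"gripper": 1,"tx": 0.0017,"ty": -0.0755,"tz": -0.0304,"twist": 0},
    {"gripper": 1,"tx": 0.0017,"ty": -0.0755,"tz": -0.0304,"twist": 0},
    {"gripper": 1,"tx": 0.0017,"ty": -0.0755,"tz": -0.0304,"twist": 0},
    {"gripper": 1,"tx": 0.0017,"ty": -0.0755,"tz": -0.0304,"twist": 0},
    {"gripper": 1,"tx": 0.0017,"ty": -0.0755,"tz": -0.0304,"twist": 0},
    {"gripper": 1,"tx": 0.0017,"ty": -0.0755,"tz": -0.0304,"twist": 0},
    {"gripper": 1,"tx": 0.0017,"ty": -0.0755,"tz": -0.0304,"twist": 0},
    {"gripper": 1,"tx": 0.0017,"ty": -0.0755,"tz": -0.0304,"twist": 0},
    {"gripper": 1,"tx": 0.0017,"ty": -0.0755,"tz": -0.0304,"twist": 0},
    {"gripper": 1,"tx": 0.0017,"ty": -0.0755,"tz": -0.0304,"twist": 0},
    {"gripper": 1,"tx": 0.0017,"ty": -0.0755,"tz": -0.0304,"twist": 0},
    {"gripper": 1,"tx": 0.0017,"ty": -0.0755,"tz": -0.0304,"twist": 0},
    {"gripper": 1,"tx": 0.0017,"ty": -0.0755,"tz": -0.0304,"twist": 0},
    {"gripper": 1,"tx": 0.0017,"ty": -0.0755,"tz": -0.0304,"twist": 0},
    {"gripper": 1,"tx": 0.0017,"ty": -0.0755,"tz": -0.0304,"twist": 0},
    {"gripper": 1,"tx": 0.0017,"ty": -0.0755,"tz": -0.0304,"twist": 0}
  ]
}}

```text
clock: 1.95
tool_pos: [0.3989, -0.0058, 0.2011]
ee_rot: [-2.214, 0.017, 2.213]
contact_force: [0.2, -0.2, 0.1]
finger_gap: 1.0
```

```bash
python3 - <<'E'
from h import *
s=snap('wrist'); save(s,'w2.png')
P=cloud(s); print(get_obs()['tool_pos'],get_obs()['clock'])
m=cv2.connectedComponentsWithStats(((P[...,2]>.04)&(P[...,2]<.06)).astype(np.uint8))
for i in range(1,m[0]):
    if m[2][i,4]>800:
        q=P[m[1]==i]; r=cv2.minAreaRect(q[:,:2].astype(np.float32)*1000)
        print(m[3][i].round(0),np.round(r[0],1),np.round(r[1],1),round(r[2],1),np.nanmedian(q[:,2]).round(4), np.median(s['pixels'][m[1]==i],0))
E
```

```text
[ 0.40116429 -0.0017038   0.20125079] 2.0
[203.  12.] [575.8  79.2] [  3.1 151.4] 5.5 0.049 [105. 104.  96.]
[489.  17.] [ 572.1 -142.2] [23.1 27.5] 73.4 0.0492 [202. 134. 153.]
[350.  87.] [517.1 -32.2] [22.5 56.3] 54.0 0.0494 [ 55. 100. 176.]
[14. 84.] [527.8 253.7] [23.  55.3] 44.7 0.0488 [ 59. 100. 168.]
[239. 115.] [496.8  58.3] [23.  56.6] 69.4 0.0493 [190.  60.  57.]
[322. 203.] [423.7  -8. ] [21.3 55.8] 89.6 0.0494 [128. 127. 127.]
[119. 214.] [412.5 166.9] [150.6  24.1] 71.8 0.0437 [125.  124.5 124.5]
```

View pics/w2.png

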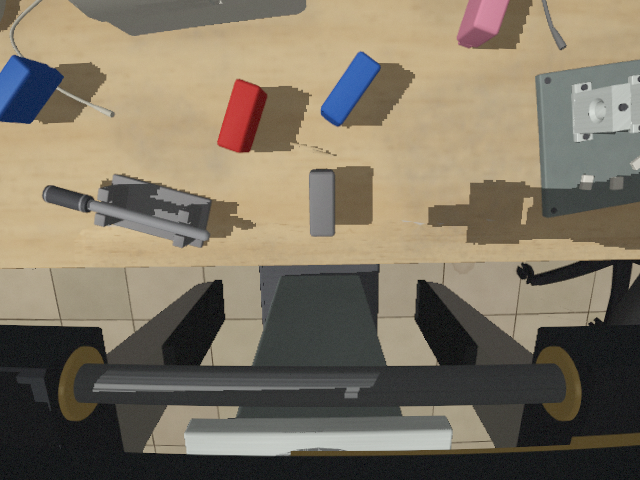

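The view shows five blocks: the grey one at (322,203), red at (242,116), blue at (350,87) and (22,90), and pink at (485,20). Only the grey one fits. It measures 56 x 22 mm with its top near 50 mm, and both views put it at (0.424, -0.008). The rod is at (120,213) with its grip on the left, and the plate is at the right edge.

```bash
python3 -c "
from h import *
go(.4237,-.008,.016,-90.5,.035)"
```

```text
cur [ 4.01200e-01 -1.70000e-03  2.01300e-01 -9.08465e+01] twist -0.0019 rows 6 per row tx 0.06175 ty 0.00203 tz -0.00753 total tx 0.3705 ty 0.0122 tz -0.0452
```

Emit:
{"fn": "servo_tool", "kwargs": {
  "commands": [
    {"gripper": 1,"tx": 0.03,"ty": 0.0122,"tz": -0.0452,"twist": 0},
    {"gripper": 1,"tx": 0.06,"ty": 0,"tz": 0,"twist": 0},
    {"gripper": 1,"tx": 0.08,"ty": 0,"tz": 0,"twist": 0},
    {"gripper": 1,"tx": 0.08,"ty": 0,"tz": 0,"twist": 0},
    {"gripper": 1,"tx": 0.08,"ty": 0,"tz": 0,"twist": 0},
    {"gripper": 1,"tx": 0.04,"ty": 0,"tz": 0,"twist": 0},
    {"gripper": 1,"tx": 0,"ty": 0,"tz": 0,"twist": 0},
    {"gripper": 1,"tx": 0,"ty": 0,"tz": 0,"twist": 0}
  ]
}}

```text
clock: 2.8
tool_pos: [0.421, -0.014, 0.0162]
ee_rot: [-2.213, 0.017, 2.215]
contact_force: [1.0, -0.0, -0.7]
finger_gap: 0.999
```

Emit:
{"fn": "servo_tool", "kwargs": {
  "commands": [
    {"gripper": 1,"tx": 0,"ty": -0.012,"tz": -0.005,"twist": 0},
    {"gripper": 1,"tx": 0,"ty": 0,"tz": 0,"twist": 0},
    {"gripper": 0,"tx": 0,"ty": 0,"tz": 0,"twist": 0},
    {"gripper": 0,"tx": 0,"ty": 0,"tz": 0,"twist": 0},
    {"gripper": 0,"tx": 0,"ty": 0,"tz": 0,"twist": 0},
    {"gripper": 0,"tx": 0,"ty": 0,"tz": 0,"twist": 0},
    {"gripper": 0,"tx": 0,"ty": 0,"tz": 0,"twist": 0},
    {"gripper": 0,"tx": 0,"ty": 0,"tz": 0,"twist": 0}
  ],
  "newtons": 30
}}

```text
clock: 3.6
tool_pos: [0.4236, -0.0081, 0.016]
ee_rot: [-2.213, 0.017, 2.214]
contact_force: [0.3, -0.5, -0.4]
finger_gap: 0.499
```

Emit:
{"fn": "servo_tool", "kwargs": {
  "commands": [
    {"gripper": 0,"tx": 0,"ty": 0,"tz": 0,"twist": 0},
    {"gripper": 0,"tx": 0,"ty": 0,"tz": 0,"twist": 0},
    {"gripper": 0,"tx": 0,"ty": 0,"tz": 0,"twist": 0},
    {"gripper": 0,"tx": 0,"ty": 0,"tz": 0,"twist": 0},
    {"gripper": 0,"tx": 0,"ty": 0,"tz": 0,"twist": 0},
    {"gripper": 0,"tx": 0,"ty": 0,"tz": 0,"twist": 0}
  ]
}}

```text
clock: 4.2
tool_pos: [0.4237, -0.008, 0.016]
ee_rot: [-2.214, 0.017, 2.214]
contact_force: [-1.0, -0.0, -0.7]
finger_gap: 0.235
```

```bash
python3 -c "
from h import *
go(.438,-.2324,.13,-80.8,.04)"
```

```text
cur [ 4.23700e-01 -8.00000e-03  1.60000e-02 -9.08919e+01] twist -0.0561 rows 7 per row tx -0.03258 ty 0.06393 tz 0.00620 total tx -0.2281 ty 0.4475 tz 0.0434
```

Gripped, with the opening at 0.235 (21.6 mm). Next I lift, turn and carry it over the start of the strip.

Emit:
{"fn": "servo_tool", "kwargs": {
  "commands": [
    {"gripper": 0,"tx": -0.06,"ty": 0,"tz": 0,"twist": 0},
    {"gripper": 0,"tx": -0.06,"ty": 0,"tz": 0,"twist": 0},
    {"gripper": 0,"tx": -0.06,"ty": 0,"tz": 0,"twist": -0.028},
    {"gripper": 0,"tx": -0.048,"ty": 0,"tz": 0,"twist": -0.028},
    {"gripper": 0,"tx": 0,"ty": 0.0675,"tz": 0.0062,"twist": 0},
    {"gripper": 0,"tx": 0,"ty": 0.07,"tz": 0.0062,"twist": 0},
    {"gripper": 0,"tx": 0,"ty": 0.07,"tz": 0.0062,"twist": 0},
    {"gripper": 0,"tx": 0,"ty": 0.07,"tz": 0.0062,"twist": 0},
    {"gripper": 0,"tx": 0,"ty": 0.07,"tz": 0.0062,"twist": 0},
    {"gripper": 0,"tx": 0,"ty": 0.06,"tz": 0.0062,"twist": 0},
    {"gripper": 0,"tx": 0,"ty": 0.04,"tz": 0.0062,"twist": 0},
    {"gripper": 0,"tx": 0,"ty": 0,"tz": 0,"twist": 0},
    {"gripper": 0,"tx": 0,"ty": 0,"tz": 0,"twist": 0},
    {"gripper": 0,"tx": 0,"ty": 0,"tz": 0,"twist": 0}
  ]
}}

```text
clock: 5.6
tool_pos: [0.4376, -0.2314, 0.1298]
ee_rot: [2.137, 0.173, -2.139]
contact_force: [-0.9, 1.2, -0.7]
finger_gap: 0.235
```

```bash
cat > m2.py <<'E'
from h import *
import sys
s=snap('wrist'); save(s,sys.argv[1])
P=cloud(s); z=P[...,2]; im=s['pixels'].astype(int)
o=get_obs(); print(o['tool_pos'],o['clock'],o['finger_gap'])
reg=(P[...,0]>.38)&(P[...,0]<.6)&(P[...,1]<-.18)&(P[...,1]>-.39)
def rects(mask,name,mn):
    m=cv2.connectedComponentsWithStats(mask.astype(np.uint8))
    for i in range(1,m[0]):
        if m[2][i,4]>mn:
            q=P[m[1]==i]; r=cv2.minAreaRect(q[:,:2].astype(np.float32)*1000)
            print(name,m[2][i,4],m[3][i].round(0),np.round(r[0],1),np.round(r[1],1),round(r[2],1),np.nanpercentile(q[:,2],[5,50,95]).round(4), np.median(s['pixels'][m[1]==i],0))
rects(reg&(z>.006)&(z<.014),'plate',500)
rects(reg&(z>.058)&(z<.075),'block',200)
rects(reg&(z>.0135)&(z<.022)&(P[...,0]<.48),'chip',20)
rects(reg&(z>.002)&(z<.008)&(im.min(-1)>110),'fallen',20)
E
python3 m2.py w3.png
```

```text
[ 0.43774807 -0.23133094  0.12987984] 5.65 0.2371837509152991
plate 22075 [393. 194.] [ 479.4 -282.1] [134.8 129.9] 9.4 [0.0084 0.0096 0.0108] [128. 137. 132.]
block 1612 [456. 165.] [ 511.3 -305.2] [36.  17.3] 10.4 [0.0601 0.0616 0.0636] [202. 206. 201.]
block 1561 [366. 165.] [ 501.8 -250.2] [35.1 16.3] 9.4 [0.0604 0.0616 0.0635] [204. 209. 203.]
chip 91 [357. 196.] [ 477.7 -253.7] [15.3  4.4] 89.9 [0.0144 0.0156 0.0176] [194. 199. 194.]
chip 204 [430. 235.] [ 457.3 -314.8] [ 9.3 15.1] 39.9 [0.0137 0.0146 0.0157] [124. 122. 115.]
chip 212 [360. 249.] [ 437.7 -262.9] [10.  13.8] 84.9 [0.0137 0.0145 0.0155] [212.5 210.  201. ]
chip 196 [400. 256.] [ 437.3 -294.4] [11.4 11.3] 7.1 [0.0137 0.0146 0.0156] [212. 209. 200.]
fallen 73 [326.  31.] [ 588.3 -212. ] [22.8  1.6] 15.8 [0.0045 0.0061 0.0075] [128. 127. 124.]
```

View pics/w3.png

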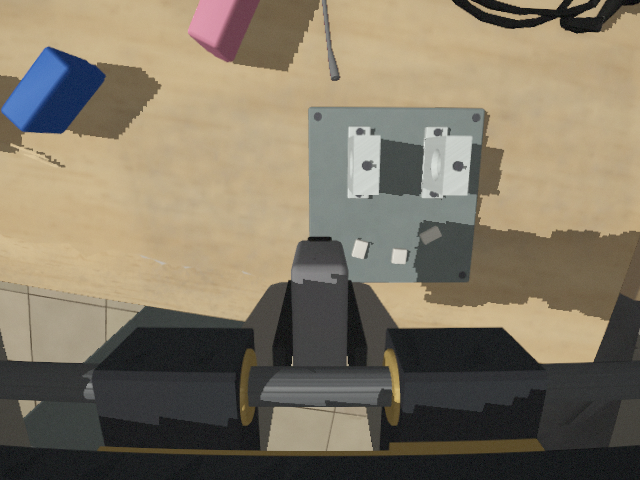

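The picture shows the plate, with its corners around (310,108) to (470,281), and chips at (360,249), (400,256) and (430,235). The grey scraper is held, its near end at (320,250). The block and plate sizes match the text, and the yaw is about 9.5°.

```bash
python3 -c "
from h import *
go(.4382,-.2383,.0262,-80.5,.04)"
```

```text
cur [  0.4377  -0.2313   0.1299 -80.759 ] twist -0.0014 rows 3 per row tx 0.06912 ty 0.00463 tz 0.00047 total tx 0.2074 ty 0.0139 tz 0.0014
```

Emit:
{"fn": "servo_tool", "kwargs": {
  "commands": [
    {"gripper": 0,"tx": 0.06,"ty": 0.0139,"tz": 0.0014,"twist": -0.0014},
    {"gripper": 0,"tx": 0.06,"ty": 0,"tz": 0,"twist": 0},
    {"gripper": 0,"tx": 0.05,"ty": 0,"tz": 0,"twist": 0},
    {"gripper": 0,"tx": 0.025,"ty": 0,"tz": 0,"twist": 0},
    {"gripper": 0,"tx": 0.012,"ty": 0,"tz": 0,"twist": 0},
    {"gripper": 0,"tx": 0,"ty": 0,"tz": 0,"twist": 0},
    {"gripper": 0,"tx": 0,"ty": 0,"tz": 0,"twist": 0}
  ]
}}

```text
clock: 6.35
tool_pos: [0.4391, -0.2394, 0.0272]
ee_rot: [2.136, 0.176, -2.134]
contact_force: [0.3, -0.2, -0.9]
finger_gap: 0.239
```

Emit:
{"fn": "servo_tool", "kwargs": {
  "commands": [
    {"gripper": 0,"tx": 0.0024,"ty": 0,"tz": 0,"twist": 0},
    {"gripper": 0,"tx": 0,"ty": 0.01,"tz": 0,"twist": 0},
    {"gripper": 0,"tx": 0,"ty": 0.02,"tz": 0,"twist": 0},
    {"gripper": 0,"tx": 0,"ty": 0.02,"tz": 0,"twist": 0},
    {"gripper": 0,"tx": 0,"ty": 0.02,"tz": 0,"twist": 0},
    {"gripper": 0,"tx": 0,"ty": 0.02,"tz": 0,"twist": 0},
    {"gripper": 0,"tx": 0,"ty": 0.02,"tz": 0,"twist": 0},
    {"gripper": 0,"tx": 0,"ty": 0.02,"tz": 0,"twist": 0},
    {"gripper": 0,"tx": 0,"ty": 0.02,"tz": 0,"twist": 0},
    {"gripper": 0,"tx": 0,"ty": 0.02,"tz": 0,"twist": 0},
    {"gripper": 0,"tx": 0,"ty": 0.02,"tz": 0,"twist": 0},
    {"gripper": 0,"tx": 0,"ty": 0.02,"tz": 0,"twist": 0},
    {"gripper": 0,"tx": 0,"ty": 0.02,"tz": 0,"twist": 0},
    {"gripper": 0,"tx": 0,"ty": 0.016,"tz": 0,"twist": 0},
    {"gripper": 0,"tx": 0,"ty": 0,"tz": 0,"twist": 0},
    {"gripper": 0,"tx": 0,"ty": 0,"tz": 0,"twist": 0},
    {"gripper": 0,"tx": 0,"ty": 0,"tz": 0,"twist": 0}
  ]
}}

```text
clock: 8.05
tool_pos: [0.4589, -0.3618, 0.0258]
ee_rot: [2.136, 0.175, -2.134]
contact_force: [-0.7, -0.0, 6.6]
finger_gap: 0.234
```

```bash
python3 m2.py w4.png; python3 -c "
from h import *
save(load('wrist'),'w4c.png',(200,60,600,360),2)"
```

```text
[ 0.458834   -0.36166922  0.02578471] 8.1 0.2380888361562741
plate 44167 [177. 212.] [ 479.9 -281.7] [134.5 130.6] 9.1 [0.0085 0.0096 0.0107] [140. 150. 145.]
block 4988 [185. 175.] [ 511.  -305.2] [36.3 16.9] 9.6 [0.0602 0.0616 0.0634] [222. 227. 221.]
block 4764 [ 36. 177.] [ 502.2 -250. ] [36.3 18.9] 8.8 [0.0594 0.0615 0.0635] [227. 232. 226.]
block 7170 [319. 317.] [ 465.4 -361.4] [43.7 44. ] 51.8 [0.0585 0.0598 0.072 ] [76. 75. 75.]
chip 195 [107. 221.] [ 478.5 -254. ] [ 3.9 16. ] 8.9 [0.0141 0.0156 0.0178] [184. 189. 184.]
```

View pics/w4c.png

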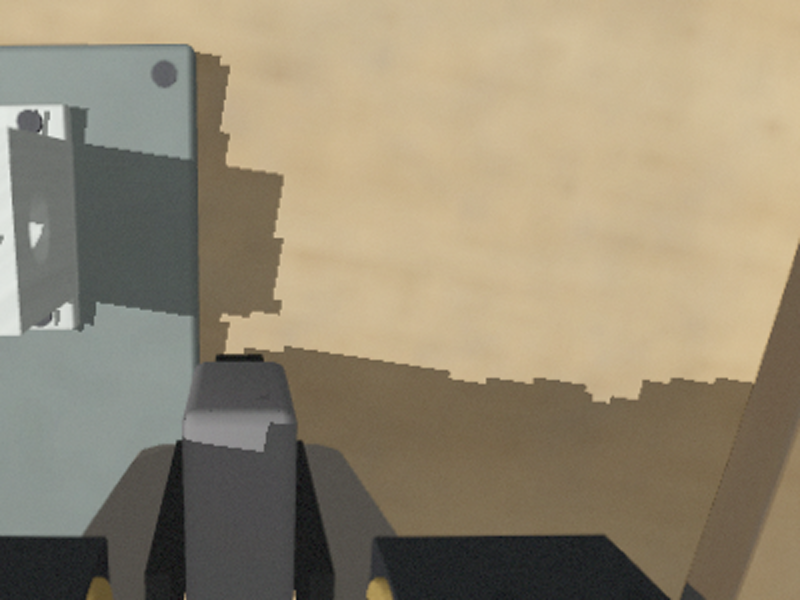

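Emit:
{"fn": "servo_tool", "kwargs": {
  "commands": [
    {"gripper": 0,"tx": -0.02,"ty": 0,"tz": 0,"twist": 0},
    {"gripper": 0,"tx": -0.06,"ty": 0,"tz": 0,"twist": 0},
    {"gripper": 0,"tx": -0.08,"ty": -0.03,"tz": 0,"twist": 0},
    {"gripper": 0,"tx": -0.05,"ty": -0.06,"tz": 0.04,"twist": 0},
    {"gripper": 0,"tx": 0,"ty": -0.06,"tz": 0.08,"twist": 0},
    {"gripper": 0,"tx": 0,"ty": -0.04,"tz": 0.04,"twist": 0},
    {"gripper": 0,"tx": 0,"ty": 0,"tz": 0,"twist": 0},
    {"gripper": 0,"tx": 0,"ty": 0,"tz": 0,"twist": 0}
  ]
}}

```text
clock: 8.9
tool_pos: [0.3644, -0.2805, 0.131]
ee_rot: [2.136, 0.175, -2.134]
contact_force: [0.8, 0.4, -1.5]
finger_gap: 0.24
```

```bash
cat >> m2.py <<'E'
h=(P[...,0]>.38)&(P[...,0]<.52)&(P[...,1]<-.33)&(P[...,1]>-.47)
rects(h&(z>.003)&(z<.02)&(im.min(-1)>100),'whitehigh',15)
E
python3 m2.py w5.png; python3 - <<'E'
from h import *
a=load('wrist'); t=snap('top')
A=cv2.resize(a['pixels'],(560,420)); B=cv2.resize(t['pixels'][220:360,360:520],(480,420),interpolation=2)
cv2.imwrite('pics/w5c.png',cv2.resize(np.hstack([A,B]),(800,323))[...,::-1])
E
```

```text
[ 0.36509673 -0.28097582  0.13091303] 8.95 0.23713362042828687
plate 27278 [345.  99.] [ 476.  -282.6] [127.3 131. ] 9.5 [0.0084 0.0096 0.0108] [138. 148. 143.]
block 1620 [306.  29.] [ 499.5 -250.2] [31.7 15.8] 8.9 [0.0604 0.0616 0.0639] [215. 219. 214.]
block 1701 [402.  29.] [ 509.1 -305.6] [33.1 16.8] 9.0 [0.0602 0.0616 0.0638] [212. 216. 211.]
chip 147 [307.  82.] [ 477.9 -253.8] [ 4.8 15.8] 2.5 [0.0142 0.0157 0.0182] [187. 191. 186.]
fallen 256 [457. 121.] [ 471.5 -367.7] [15.4  9.6] 7.1 [0.003  0.0046 0.0057] [222. 220. 211.]
fallen 50 [444. 141.] [ 455.4 -361.3] [13.9  1.6] 8.0 [0.0025 0.0055 0.0074] [197.  194.  185.5]
fallen 227 [454. 161.] [ 442.7 -372.9] [10.6 12.8] 10.1 [0.0034 0.0045 0.0057] [223. 220. 211.]
whitehigh 2692 [419. 136.] [ 457.7 -338.4] [73.6 25.7] 7.4 [0.0084 0.0096 0.0108] [138. 148. 143.]
whitehigh 422 [453. 130.] [ 464.  -366.6] [12.4 31.9] 80.8 [0.0035 0.0052 0.0102] [222. 220. 210.]
whitehigh 222 [454. 161.] [ 442.6 -372.8] [10.6 12.5] 10.1 [0.0035 0.0045 0.0057] [223. 220. 211.]
```

View pics/w5c.png

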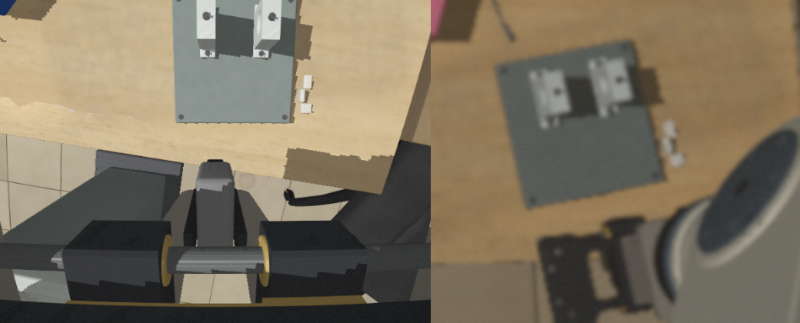

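```bash
python3 - <<'E'
from h import *
s=load('wrist'); P=cloud(s)
save(s,'w6.png',(415,105,475,175),8)
print((P[112:172:3,434:470:3,2]*1000).round(0).astype(int))
print((P[141,434:470:3,1]*1000).round(0))
E
```

```text
[[                   9                   -1                   -1
                     0                   -2                   -1
                     3                    5                    4
                     5                   -2                   -1]
 [                   8                   -1                    0
                     0                   -2                    0
                     4                    4                    6
                     6                    0                   -1]
 [                   9                   -1                    0
                     0                    0                    0
                     4                    6                    5
                     5                    0                    0]
 [                  -1                    0 -9223372036854775808
                    -1                    0                    0
                     4                    4                    5
                     5                   -1                    0]
 [                   0                    0             
[... 3554 characters left out ...]
                   -1                    0]
 [                  -1                   -1                   -1
                    -1                    2                    6
                     5                    5                    5
                     5                    0                    0]
 [                   0                   -1                   -1
                    -1                    1                   -1
                     0                    0                    0
                     0                   -2                   -1]]
[-355. -357. -360. -361. -361. -363. -366. -371. -374. -376. -378. -380.]<stdin>:4: RuntimeWarning: invalid value encountered in cast
```

View pics/w6.png

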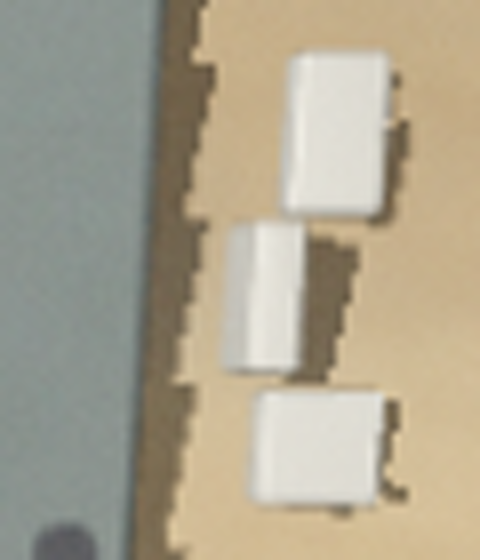

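The crop shows all three chips on the desk beside the plate: (335,130) and (318,447) lying flat, and (265,297) standing on edge. The standing one tops out at 10 mm, so its origin is about 5 mm high, under the 8.5 mm limit. Next I set the scraper down.

```bash
python3 -c "
from h import *
go(.42,-.06,.016,-80.5,.04)
go(.42,-.06,.016,-80.5,.04,cur=(.42,-.06,.131,-80.5))"
```

```text
cur [  0.3653  -0.2811   0.1307 -80.5635] twist -0.0004 rows 7 per row tx 0.03278 ty -0.05972 tz -0.02583 total tx 0.2295 ty -0.4180 tz -0.1808
cur [ 4.20e-01 -6.00e-02  1.31e-01 -8.05e+01] twist 0.0 rows 3 per row tx 0.07667 ty 0.00000 tz -0.00000 total tx 0.2300 ty 0.0000 tz -0.0000
```

Emit:
{"fn": "servo_tool", "kwargs": {
  "commands": [
    {"gripper": 0,"tx": 0,"ty": -0.06,"tz": -0.026,"twist": 0},
    {"gripper": 0,"tx": 0,"ty": -0.07,"tz": -0.03,"twist": 0},
    {"gripper": 0,"tx": 0,"ty": -0.07,"tz": -0.03,"twist": 0},
    {"gripper": 0,"tx": 0,"ty": -0.07,"tz": -0.03,"twist": 0},
    {"gripper": 0,"tx": 0,"ty": -0.07,"tz": -0.03,"twist": 0},
    {"gripper": 0,"tx": 0.04,"ty": -0.05,"tz": -0.024,"twist": 0},
    {"gripper": 0,"tx": 0.06,"ty": -0.028,"tz": -0.011,"twist": 0},
    {"gripper": 0,"tx": 0.05,"ty": 0,"tz": 0,"twist": 0},
    {"gripper": 0,"tx": 0.04,"ty": 0,"tz": 0,"twist": 0},
    {"gripper": 0,"tx": 0.025,"ty": 0,"tz": 0,"twist": 0},
    {"gripper": 0,"tx": 0.01,"ty": 0,"tz": 0,"twist": 0},
    {"gripper": 0,"tx": 0,"ty": 0,"tz": 0,"twist": 0},
    {"gripper": 0,"tx": 0,"ty": 0,"tz": 0,"twist": 0}
  ]
}}

```text
clock: 10.3
tool_pos: [0.4198, -0.0592, 0.0181]
ee_rot: [2.136, 0.176, -2.135]
contact_force: [-0.2, 0.3, -0.2]
finger_gap: 0.24
```

Emit:
{"fn": "servo_tool", "kwargs": {
  "commands": [
    {"gripper": 0,"tx": 0.004,"ty": 0,"tz": 0,"twist": 0},
    {"gripper": 0,"tx": 0,"ty": 0,"tz": 0,"twist": 0},
    {"gripper": 0,"tx": 0.001,"ty": 0,"tz": 0,"twist": 0},
    {"gripper": 0.6,"tx": 0,"ty": 0,"tz": 0,"twist": 0},
    {"gripper": 0.6,"tx": 0,"ty": 0,"tz": 0,"twist": 0},
    {"gripper": 0.6,"tx": 0,"ty": 0,"tz": 0,"twist": 0},
    {"gripper": 0.6,"tx": 0,"ty": 0,"tz": 0,"twist": 0},
    {"gripper": 0.6,"tx": 0,"ty": 0,"tz": 0,"twist": 0},
    {"gripper": 0.6,"tx": 0,"ty": 0,"tz": 0,"twist": 0}
  ]
}}

```text
clock: 11.2
tool_pos: [0.419, -0.0591, 0.0153]
ee_rot: [2.135, 0.176, -2.136]
contact_force: [-0.3, 0.6, -0.1]
finger_gap: 0.6
```

```bash
python3 - <<'E'
from h import *
s=load('top')  # latest; use older first? just fit rod from wrist w2-like view later
o=get_obs(); print(o['tool_pos'],o['contact_force'],o['finger_gap'])
# rod yaw est 71.8..74.1deg => axis dir; rest yaw ~ -17 deg
for yaw in (-17,): go(.37,.19,.20,-yaw*0-17,.04)
E
```

```text
[ 0.41902175 -0.05908333  0.01527985] [-0.25022254  0.55421336 -0.09599121] 0.6002170621153513
cur [ 4.19000e-01 -5.91000e-02  1.53000e-02 -8.05595e+01] twist -0.3531 rows 8 per row tx -0.04618 ty -0.02993 tz -0.05597 total tx -0.3694 ty -0.2394 tz -0.4477
```

```bash
python3 -c "
from h import *
go(.405,.145,.18,-18,.04)"
```

```text
cur [ 4.19000e-01 -5.91000e-02  1.53000e-02 -8.05595e+01] twist -0.3476 rows 7 per row tx -0.04706 ty -0.02183 tz -0.05422 total tx -0.3294 ty -0.1528 tz -0.3795
```

Emit:
{"fn": "servo_tool", "kwargs": {
  "commands": [
    {"gripper": 0.6,"tx": -0.04,"ty": 0,"tz": 0,"twist": 0},
    {"gripper": 0.6,"tx": -0.08,"ty": 0,"tz": 0,"twist": 0},
    {"gripper": 0.6,"tx": -0.08,"ty": 0,"tz": 0,"twist": -0.0435},
    {"gripper": 0.6,"tx": -0.08,"ty": 0,"tz": 0,"twist": -0.0435},
    {"gripper": 0.6,"tx": -0.05,"ty": 0,"tz": 0,"twist": -0.0435},
    {"gripper": 0.6,"tx": 0,"ty": 0,"tz": 0,"twist": -0.0435},
    {"gripper": 0.6,"tx": 0,"ty": 0,"tz": 0,"twist": -0.0435},
    {"gripper": 0.6,"tx": 0,"ty": 0,"tz": 0,"twist": -0.0435},
    {"gripper": 0.6,"tx": 0,"ty": 0,"tz": 0,"twist": -0.0435},
    {"gripper": 0.6,"tx": 0,"ty": 0,"tz": 0,"twist": -0.0435},
    {"gripper": 0.6,"tx": 0,"ty": -0.0273,"tz": -0.068,"twist": 0},
    {"gripper": 0.6,"tx": 0,"ty": -0.0273,"tz": -0.068,"twist": 0},
    {"gripper": 0.6,"tx": 0,"ty": -0.0273,"tz": -0.068,"twist": 0},
    {"gripper": 0.6,"tx": 0,"ty": -0.0273,"tz": -0.068,"twist": 0},
    {"gripper": 0.6,"tx": 0,"ty": -0.0273,"tz": -0.068,"twist": 0},
    {"gripper": 0.6,"tx": 0,"ty": -0.0163,"tz": -0.04,"twist": 0},
    {"gripper": 0.6,"tx": 0,"ty": 0,"tz": 0,"twist": 0},
    {"gripper": 0.6,"tx": 0,"ty": 0,"tz": 0,"twist": 0}
  ]
}}

```text
clock: 13.0
tool_pos: [0.4046, 0.1451, 0.1802]
ee_rot: [1.434, 1.045, -1.435]
contact_force: [0.2, 0.5, -1.2]
finger_gap: 0.595
```

```bash
python3 - <<'E'
from h import *
s=snap('wrist'); save(s,'w7.png'); t=snap('top')
o=get_obs(); print(o['tool_pos'],o['clock'])
for nm,src in (('wrist',s),('top',t)):
    P=cloud(src); im=src['pixels']
    m=(P[...,0]>.36)&(P[...,0]<.47)&(P[...,1]>.08)&(P[...,1]<.26)&(P[...,2]>.03)&(P[...,2]<.06)
    q=P[m]; r=cv2.minAreaRect(q[:,:2].astype(np.float32)*1000); print(nm,np.round(r[0],1),np.round(r[1],1),r[2])
    # rod ridge: highest points in slices along yaw
    for yaw in (-18,):
        c,sn=np.cos(np.radians(yaw)),np.sin(np.radians(yaw))
        lx=q[:,0]*c+q[:,1]*sn; ly=-q[:,0]*sn+q[:,1]*c
        for a in np.arange(np.floor(ly.min()*200)/200,ly.max(),.01):
            k=(ly>a)&(ly<a+.01)
            if k.sum()>10:
                zt=np.percentile(q[k,2],95); h=k&(q[:,2]>zt-.006)
                print('%.3f lx min %.4f mid %.4f max %.4f ztop %.4f n%d'%(a+.005,lx[h].min(),np.median(lx[h]),lx[h].max(),zt,h.sum()), 'ends',ly.max().round(4) if a==0 else '')
        print('ly range',ly.min(),ly.max())
# scraper check
P=cloud(t); m=(P[...,0]>.36)&(P[...,0]<.47)&(P[...,1]>-.12)&(P[...,1]<-.0)&(P[...,2]>.03)
q=P[m]
if m.sum()>20: print('scraper',cv2.minAreaRect(q[:,:2].astype(np.float32)*1000),np.nanmedian(q[:,2]))
E
```

```text
[0.40471961 0.14430743 0.1801764 ] 13.1
wrist [417.4 164.8] [150.1  34. ] 73.4239273071289
0.215 lx min 0.3432 mid 0.3475 max 0.3519 ztop 0.0454 n96 ends 
0.225 lx min 0.3423 mid 0.3474 max 0.3518 ztop 0.0449 n129 ends 
0.235 lx min 0.3305 mid 0.3465 max 0.3643 ztop 0.0447 n395 ends 
0.245 lx min 0.3313 mid 0.3472 max 0.3641 ztop 0.0449 n178 ends 
0.255 lx min 0.3414 mid 0.3463 max 0.3506 ztop 0.0451 n137 ends 
0.265 lx min 0.3414 mid 0.3462 max 0.3505 ztop 0.0450 n143 ends 
0.275 lx min 0.3413 mid 0.3454 max 0.3504 ztop 0.0452 n143 ends 
0.285 lx min 0.3405 mid 0.3454 max 0.3503 ztop 0.0452 n152 ends 
0.295 lx min 0.3405 mid 0.3452 max 0.3502 ztop 0.0452 n150 ends 
0.305 lx min 0.3292 mid 0.3452 max 0.3621 ztop 0.0448 n369 ends 
0.315 lx min 0.3284 mid 0.3451 max 0.3619 ztop 0.0449 n280 ends 
0.325 lx min 0.3364 mid 0.3442 max 0.3515 ztop 0.0480 n230 ends 
0.335 lx min 0.3364 mid 0.3442 max 0.3513 ztop 0.0480 n263 ends 
0.345 lx min 0.3364 mid 0.3434 max 0.3512 ztop 0.0479 n250 ends 
0.355 lx min 0.3357 mid 0.3433 max 0.3511 ztop 0.0479 n266 ends 
0.365 lx min 0.3365 mid 0.3452 max 0.3511 ztop 0.0476 n18 ends 
ly range 0.210743221613814 0.3608161883710844
top [410.8 143.5] [102.2  34. ] 74.41844940185547
0.215 lx min 0.3435 mid 0.3475 max 0.3520 ztop 0.0466 n18 ends 
0.225 lx min 0.3428 mid 0.3470 max 0.3511 ztop 0.0483 n23 ends 
0.235 lx min 0.3315 mid 0.3464 max 0.3644 ztop 0.0471 n65 ends 
0.245 lx min 0.3303 mid 0.3466 max 0.3633 ztop 0.0479 n37 ends 
0.255 lx min 0.3413 mid 0.3461 max 0.3506 ztop 0.0479 n24 ends 
0.265 lx min 0.3414 mid 0.3459 max 0.3507 ztop 0.0475 n23 ends 
0.275 lx min 0.3411 mid 0.3453 max 0.3486 ztop 0.0484 n20 ends 
0.285 lx min 0.3407 mid 0.3449 max 0.3494 ztop 0.0475 n12 ends 
ly range 0.2123517794466053 0.3151177931048208
scraper ((419.81884765625, -58.44861602783203), (55.90576171875, 21.806472778320312), 9.454675674438477) 0.05077651696216226
```

View pics/w7.png

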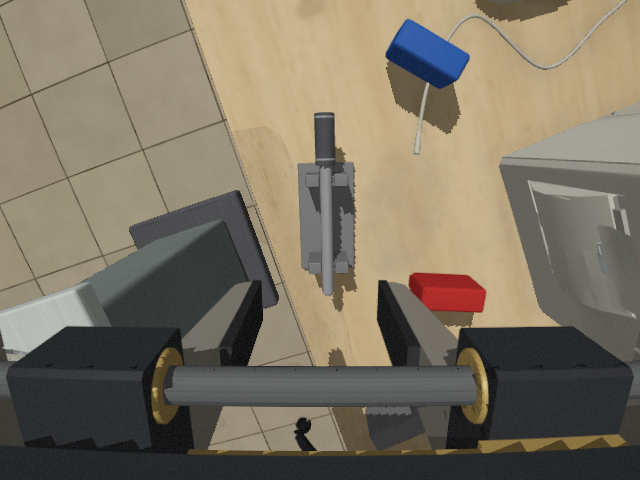

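```bash
python3 -c "
from h import *
go(.4321,.2178,.0213,-16.2,.04)"
```

```text
cur [  0.4047   0.1443   0.1802 -17.9425] twist -0.0097 rows 5 per row tx 0.06355 ty 0.00232 tz -0.03129 total tx 0.3178 ty 0.0116 tz -0.1564
```

The rod lies in its rest, with the grip at (324,138), the shoulder near (325,165) and the tip at (328,293). The axis measures 40 mm high at both diameters, which matches the text. The scraper stands at (0.420, -0.058) with its top at 51 mm.

Emit:
{"fn": "servo_tool", "kwargs": {
  "commands": [
    {"gripper": 0.6,"tx": 0,"ty": 0.003,"tz": -0.04,"twist": -0.0097},
    {"gripper": 0.6,"tx": 0,"ty": 0.003,"tz": -0.06,"twist": 0},
    {"gripper": 0.6,"tx": 0.02,"ty": 0.0056,"tz": -0.0564,"twist": 0},
    {"gripper": 0.6,"tx": 0.06,"ty": 0,"tz": 0,"twist": 0},
    {"gripper": 0.6,"tx": 0.08,"ty": 0,"tz": 0,"twist": 0},
    {"gripper": 0.6,"tx": 0.07,"ty": 0,"tz": 0,"twist": 0},
    {"gripper": 0.6,"tx": 0.05,"ty": 0,"tz": 0,"twist": 0},
    {"gripper": 0.6,"tx": 0.038,"ty": 0,"tz": 0,"twist": 0},
    {"gripper": 0.6,"tx": 0,"ty": 0,"tz": 0,"twist": 0},
    {"gripper": 0.6,"tx": 0,"ty": 0,"tz": 0,"twist": 0}
  ]
}}

```text
clock: 14.1
tool_pos: [0.433, 0.2176, 0.0215]
ee_rot: [1.414, 1.062, -1.416]
contact_force: [0.4, -0.6, -0.8]
finger_gap: 0.6
```

```bash
python3 -c "
from h import *
go(.4321,.2178,.0213,-16.2,.04)"
```

```text
cur [  0.433    0.2176   0.0215 -16.2426] twist -0.0002 rows 1 per row tx 0.00040 ty -0.00177 tz 0.00016 total tx 0.0004 ty -0.0018 tz 0.0002
```

Emit:
{"fn": "servo_tool", "kwargs": {
  "commands": [
    {"gripper": 0,"tx": 0,"ty": -0.0018,"tz": 0,"twist": 0},
    {"gripper": 0,"tx": 0,"ty": 0,"tz": 0,"twist": 0},
    {"gripper": 0,"tx": 0,"ty": 0,"tz": 0,"twist": 0},
    {"gripper": 0,"tx": 0,"ty": 0,"tz": 0,"twist": 0},
    {"gripper": 0,"tx": 0,"ty": 0,"tz": 0,"twist": 0},
    {"gripper": 0,"tx": 0,"ty": 0,"tz": 0,"twist": 0},
    {"gripper": 0,"tx": 0,"ty": 0,"tz": 0,"twist": 0},
    {"gripper": 0,"tx": 0,"ty": 0,"tz": 0,"twist": 0},
    {"gripper": 0,"tx": 0,"ty": 0,"tz": 0,"twist": 0},
    {"gripper": 0,"tx": 0,"ty": 0,"tz": 0,"twist": 0}
  ],
  "newtons": 45
}}

```text
clock: 15.1
tool_pos: [0.432, 0.2188, 0.0213]
ee_rot: [1.414, 1.062, -1.414]
contact_force: [0.3, 1.4, 0.6]
finger_gap: 0.158
```

Emit:
{"fn": "servo_tool", "kwargs": {
  "commands": [
    {"gripper": 0,"tx": -0.02,"ty": 0,"tz": 0,"twist": 0},
    {"gripper": 0,"tx": -0.05,"ty": 0,"tz": 0,"twist": 0},
    {"gripper": 0,"tx": -0.06,"ty": 0,"tz": 0,"twist": 0},
    {"gripper": 0,"tx": -0.06,"ty": 0,"tz": 0,"twist": 0},
    {"gripper": 0,"tx": -0.04,"ty": 0,"tz": 0,"twist": 0},
    {"gripper": 0,"tx": -0.01,"ty": 0,"tz": 0,"twist": -0.0286},
    {"gripper": 0,"tx": 0,"ty": 0,"tz": 0,"twist": -0.0286},
    {"gripper": 0,"tx": 0,"ty": 0,"tz": 0,"twist": -0.0286},
    {"gripper": 0,"tx": 0,"ty": 0,"tz": 0,"twist": -0.0286},
    {"gripper": 0,"tx": 0,"ty": 0,"tz": 0,"twist": -0.0286},
    {"gripper": 0,"tx": 0,"ty": 0,"tz": 0,"twist": 0}
  ]
}}

```text
clock: 16.2
tool_pos: [0.4315, 0.2185, 0.1417]
ee_rot: [1.084, 1.284, -1.085]
contact_force: [-0.1, 0.3, 0.1]
finger_gap: 0.16
```

```bash
python3 -c "
from h import *
go(.445,-.06,.141,9.5,.036)
go(.4772,-.102,.141,9.5,.036,cur=(.445,-.06,.141,9.5))"
```

```text
cur [0.4315 0.2185 0.1417 9.6405] twist 0.0008 rows 8 per row tx 0.00017 ty -0.00817 tz 0.06923 total tx 0.0014 ty -0.0654 tz 0.5539
cur [ 0.445 -0.06   0.141  9.5  ] twist 0.0 rows 2 per row tx -0.00000 ty 0.02483 tz 0.04674 total tx -0.0000 ty 0.0497 tz 0.0935
```

Emit:
{"fn": "servo_tool", "kwargs": {
  "commands": [
    {"gripper": 0,"tx": 0,"ty": -0.004,"tz": 0.034,"twist": 0},
    {"gripper": 0,"tx": 0,"ty": -0.0082,"tz": 0.07,"twist": 0},
    {"gripper": 0,"tx": 0,"ty": -0.0082,"tz": 0.07,"twist": 0},
    {"gripper": 0,"tx": 0,"ty": -0.0082,"tz": 0.07,"twist": 0},
    {"gripper": 0,"tx": 0,"ty": -0.0082,"tz": 0.07,"twist": 0},
    {"gripper": 0,"tx": 0,"ty": -0.0082,"tz": 0.07,"twist": 0},
    {"gripper": 0,"tx": 0,"ty": -0.0082,"tz": 0.07,"twist": 0},
    {"gripper": 0,"tx": 0,"ty": -0.0082,"tz": 0.07,"twist": 0},
    {"gripper": 0,"tx": 0,"ty": -0.004,"tz": 0.03,"twist": 0},
    {"gripper": 0,"tx": 0,"ty": 0.0167,"tz": 0.0312,"twist": 0},
    {"gripper": 0,"tx": 0,"ty": 0.0167,"tz": 0.0312,"twist": 0},
    {"gripper": 0,"tx": 0,"ty": 0.0163,"tz": 0.0311,"twist": 0},
    {"gripper": 0,"tx": 0,"ty": 0,"tz": 0,"twist": 0},
    {"gripper": 0,"tx": 0,"ty": 0,"tz": 0,"twist": 0},
    {"gripper": 0,"tx": 0,"ty": 0,"tz": 0,"twist": 0}
  ]
}}

```text
clock: 17.7
tool_pos: [0.4775, -0.1012, 0.141]
ee_rot: [1.085, 1.285, -1.086]
contact_force: [0.2, 0.2, -1.4]
finger_gap: 0.159
```

```bash
cat > m3.py <<'E'
from h import *
import sys
o=get_obs(); p=o['tool_pos']; t=R.from_rotvec(o['ee_rot']).as_matrix(); print(p.round(4),o['clock'],o['contact_force'].round(1),o['finger_gap'], 'a',np.degrees(np.arctan2(t[1,1],t[0,1])).round(2))
for n in sys.argv[1:]:
    s=snap(n); P=cloud(s); z=P[...,2]; print(n)
    reg=(P[...,0]>.42)&(P[...,0]<.56)&(P[...,1]<-.19)&(P[...,1]>-.37)
    def rects(mask,name,mn):
        m=cv2.connectedComponentsWithStats(mask.astype(np.uint8))
        for i in range(1,m[0]):
            if m[2][i,4]>mn:
                q=P[m[1]==i]; r=cv2.minAreaRect(q[:,:2].astype(np.float32)*1000)
                print(name,m[2][i,4],m[3][i].round(0),np.round(r[0],1),np.round(r[1],1),round(r[2],1),np.nanpercentile(q[:,2],[50,95]).round(4))
    rects(reg&(z>.006)&(z<.014),'plate',1500); rects(reg&(z>.058)&(z<.075),'block',60)
    # rod: slices along tool frame
    a=np.arctan2(t[1,1],t[0,1]); c,sn=np.cos(a),np.sin(a)
    d=P-p; lx=d[...,0]*c+d[...,1]*sn; ly=-d[...,0]*sn+d[...,1]*c; lz=d[...,2]
    m=(abs(lx)<.02)&(ly<-.015)&(ly>-.16)&(lz>.008)&(lz<.032)
    if m.sum(): print('ly min',ly[m].min(), np.percentile(ly[m],1))
    for b in np.arange(-.14,-.015,.01):
        k=m&(ly>b)&(ly<=b+.01)
        if k.sum()>8: print('%.3f lx %.4f..%.4f top %.4f n%d'%(b+.005,lx[k].min(),lx[k].max(),np.percentile(lz[k],95),k.sum()))
E
python3 m3.py wrist top
```

```text
[ 0.4775 -0.1012  0.141 ] 17.7 [ 0.2  0.2 -1.4] 0.1591613994471022 a 9.58
wrist
block 275 [302. 438.] [ 489.3 -251.9] [10.4 18. ] 9.0 [0.0615 0.0625]
block 220 [336. 438.] [ 515.  -247.1] [ 9.  17.4] 5.3 [0.0615 0.0626]
ly min -0.07029211925598859 -0.06770874565539159
-0.065 lx -0.0044..0.0051 top 0.0230 n275
-0.055 lx -0.0049..0.0051 top 0.0231 n390
-0.045 lx -0.0048..0.0050 top 0.0233 n267
-0.025 lx -0.0071..0.0070 top 0.0243 n19
-0.015 lx -0.0076..0.0079 top 0.0262 n348
top
```

The rod is held straight and centred, within 0.2 mm. The block tops read about 62 mm against the stated 65, so I'll check the bore height from the side camera before lowering.

```bash
python3 - <<'E'
from h import *
s=snap('side'); P=cloud(s)
yaw=np.radians(9.5); c,sn=np.cos(yaw),np.sin(yaw)
N=np.array([.5020,-.2501,0]); d=P-N
lx=d[...,0]*c+d[...,1]*sn; ly=-d[...,0]*sn+d[...,1]*c; z=P[...,2]
m=(abs(lx)<.03)&(abs(ly)<.08)&(z>.004)&(z<.08)
v,u=np.where(m); print(u.min(),u.max(),v.min(),v.max())
u0,u1,v0,v1=300,334,195,238
print('ly mm'); 
for r in range(v0,v1): print(r,' '.join('%4d'%(x) if abs(x)<400 else ' ...' for x in np.nan_to_num(ly[r,u0:u1]*1000,nan=999)))
sel=m&(abs(ly-.008)<.004)
q=np.c_[lx[sel],z[sel]]; print('face x',np.percentile(q[:,0],[1,99]),'z max',np.percentile(q[:,1],[95,99,100]))
save(s,'s2.png',(285,185,345,245),8)
w=load('wrist'); Q=cloud(w); b=(Q[...,2]>.05)&(Q[...,2]<.075)&(Q[...,1]<-.23)&(Q[...,1]>-.27); print(np.percentile(Q[b][:,2],[1,10,50,90,99]))
E
```

```text
299 332 200 238
ly mm
195 -299 -294 -292 -293 -292 -286 -288 -296 -293 -289 -288 -284 -278 -275 -279 -283 -283 -276 -277 -280 -270 -282  148  157  163  160  160  158  163  156  ... -261  166  171
196 -285 -284 -289 -283 -275 -271 -278 -270 -274 -280 -273 -274 -276 -275 -271 -287 -272 -273 -265 -263 -276 -262  153  159  160  164  160  160  163  159 -248 -260 -256 -265
197 -274 -279 -273 -279 -270 -274 -273 -269 -270 -273 -267 -268 -265 -270 -259 -259 -266 -262 -262 -261 -256 -253 -253  157  162  158  165  165  165  164 -251  ... -255 -254
198 -266 -255 -269 -266 -265 -266 -269 -263 -261 -262 -260 -253 -257 -263 -257 -255 -259 -260 -256 -260 -251 -257 -258 -252  161  163  157  162  164  162 -257 -252 -251 -248
199 -262 -261 -269 -264 -259 -271 -267 -261 -263 -264 -260 -261 -264 -260 -259 -262 -258 -254 -254 -258 -254 -253 -251 -256 -252  162  164  159  162  161 -233 -233 -234 -231
200 -247 -249 -243 -251 -240 -240 -243 -245 -249 -245 -242  -66  -53 -244 -237  -60  -61  -57 -235 -237 -234 -229 -231 -227 -237 -229 -228 -231 -222 -232 -230 -222 -224 -222
201 -239 -241 -243 -240  -72  -60 
[... 5834 characters left out ...]
35   31   38   39   37   35   37   38   39   38
235    5    1   20   27   27   31   30   30   35   33   36   33   36   34   37   38   32   38   31   36   42   35   33   33   37   34   34   31   40   41   42   37   34   33
236    9    9   18   26   33   36   38   34   34   35   38   40   40   35   43   35   34   37   33   38   39   42   36   37   33   36   37   37   37   37   38   36   33   34
237   17    8   20   29   36   34   36   41   38   37   40   34   36   33   35   31   33   33   38   39   40   39   30   37   36   36   35   42   36   35   33   35   35   35
face x [-0.02531507  0.02501725] z max [0.06196064 0.06362922 0.06438802]
[0.0504183  0.053251   0.06114288 0.06225197 0.06272085]
```

View pics/s2.png

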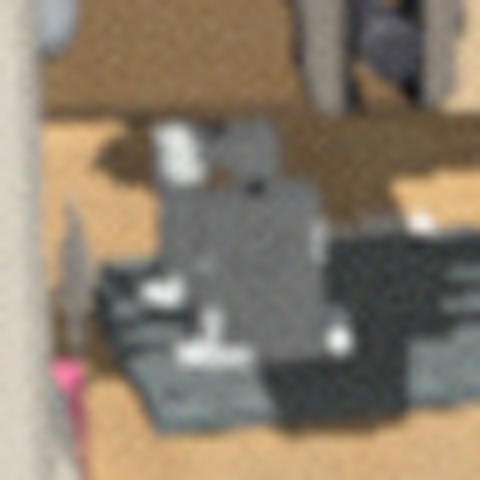

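```bash
python3 - <<'E'
from h import *
s=load('side'); M=cv2.Rodrigues(s['rvec'])[0]; C=-M.T@s['tvec'].reshape(3)
yaw=np.radians(9.5); n=np.array([-np.sin(yaw),np.cos(yaw),0]); e=np.array([np.cos(yaw),np.sin(yaw),0]); N=np.array([.5020,-.2501,0])
def hit(u,v,ly=.008):
    q=cv2.undistortPoints(np.array([[[u,v]]],float),s['mtx'],s['D'])[0,0]; d=M.T@np.array([q[0],q[1],1])
    t=(ly-(C-N)@n)/(d@n); p=C+t*d; return ((p-N)@e*1000).round(1),(p[2]*1000).round(1)
for v in (207.5,208.5,213.5,216.5,219.5,228.5,229.5,230.5): print(v,hit(316.5,v))
for u in (308.5,313.5,316.5,319.5,324.5): print(u,hit(u,216.5))
sub=s['pixels'][206:233,306:327].astype(int).sum(-1)//3
for r,row in enumerate(sub): print(206+r,row)
E
```

```text
207.5 (np.float64(2.1), np.float64(68.4))
208.5 (np.float64(2.1), np.float64(65.8))
213.5 (np.float64(2.3), np.float64(53.1))
216.5 (np.float64(2.5), np.float64(45.4))
219.5 (np.float64(2.6), np.float64(37.7))
228.5 (np.float64(3.0), np.float64(14.4))
229.5 (np.float64(3.1), np.float64(11.8))
230.5 (np.float64(3.1), np.float64(9.2))
308.5 (np.float64(22.1), np.float64(47.4))
313.5 (np.float64(9.9), np.float64(46.2))
316.5 (np.float64(2.5), np.float64(45.4))
319.5 (np.float64(-4.9), np.float64(44.6))
324.5 (np.float64(-17.3), np.float64(43.4))
206 [191 206 210 188 141  99  90  92 103 109 109 109 111 100  90  80  85  79
  81  80  77]
207 [154 180 180 162 124  92  85  92  96  99  88  86  99 103  99  92  93  91
  87  79  82]
208 [122 127 124 114 102  89  96  95  98  88  67  66  97 107 106 106 106 102
  94  81  79]
209 [109 110 109 104 103 102 104 103 104  96  85  86  99 106 111 107 111 110
 102  88  78]
210 [109 114 112 108 108 109 108 108 111 106 108 109 108 115 111 116 112 116
 109  88  80]
211 [109 115 113 107 107 113 111 113 112 109 111 113 117 111 114 112 114 115
 110  96  80]
212 [
[... 1205 characters left out ...]
7 164 119 103 110 109 111 113 113 112 113 117 114
 108 106 129]
226 [119 111  95 113 148 190 159 115 107 108 107 114 112 112 107 111 114 112
 108 123 174]
227 [123 138 143 165 181 192 158 123 116 120 113 111 110 113 113 117 114 113
 110 133 203]
228 [130 178 204 217 216 210 186 168 168 160 138 116 110 114 114 112 109 115
 111 119 170]
229 [136 186 222 228 221 209 207 201 201 190 155 112 100 105 105 103  98  96
  94  85 100]
230 [136 163 182 190 185 187 183 183 179 165 135 102  78  79  74  71  69  64
  61  62  62]
231 [131 139 141 134 142 146 144 134 135 140 123  92  64  61  62  59  58  60
  60  51  55]
232 [131 128 132 129 129 130 128 125 124 123 122  96  64  54  58  63  56  57
  60  62  58]
```

Emit:
{"fn": "servo_tool", "kwargs": {
  "commands": [
    {"gripper": 0,"tx": 0.03,"ty": 0,"tz": 0.002,"twist": 0},
    {"gripper": 0,"tx": 0.06,"ty": 0,"tz": 0,"twist": 0},
    {"gripper": 0,"tx": 0.06,"ty": 0,"tz": 0,"twist": 0},
    {"gripper": 0,"tx": 0.05,"ty": 0,"tz": 0,"twist": 0},
    {"gripper": 0,"tx": 0.0308,"ty": 0,"tz": 0,"twist": 0},
    {"gripper": 0,"tx": 0,"ty": 0,"tz": 0,"twist": 0},
    {"gripper": 0,"tx": 0,"ty": 0,"tz": 0,"twist": 0},
    {"gripper": 0,"tx": 0,"ty": 0,"tz": 0,"twist": 0}
  ]
}}

```text
clock: 18.65
tool_pos: [0.4788, -0.1029, 0.0269]
ee_rot: [1.085, 1.282, -1.084]
contact_force: [0.2, -0.4, -0.8]
finger_gap: 0.162
```

```bash
python3 m3.py wrist top; python3 -c "
from h import *
go(.4772,-.1022,.0256,9.5)"
```

```text
[ 0.4788 -0.1029  0.0269] 18.65 [ 0.2 -0.4 -0.8] 0.1620737698507471 a 9.58
wrist
ly min -0.07014790822998569 -0.0675477335287259
-0.065 lx -0.0050..0.0051 top 0.0231 n264
-0.055 lx -0.0050..0.0051 top 0.0231 n390
-0.045 lx -0.0048..0.0050 top 0.0234 n276
-0.025 lx -0.0077..0.0078 top 0.0242 n17
-0.015 lx -0.0077..0.0078 top 0.0262 n345
top
block 155 [441. 254.] [ 511.9 -303.9] [36.4 18.2] 9.0 [0.0626 0.0654]
cur [ 0.4789 -0.103   0.0269  9.5721] twist 0.0004 rows 1 per row tx 0.00266 ty -0.00309 tz -0.00204 total tx 0.0027 ty -0.0031 tz -0.0020
```

Emit:
{"fn": "servo_tool", "kwargs": {
  "commands": [
    {"gripper": 0,"tx": 0.0027,"ty": -0.0031,"tz": 0,"twist": 0.0004},
    {"gripper": 0,"tx": 0,"ty": 0,"tz": 0,"twist": 0},
    {"gripper": 0,"tx": 0,"ty": 0,"tz": 0,"twist": 0},
    {"gripper": 0,"tx": 0,"ty": 0,"tz": 0.01,"twist": 0},
    {"gripper": 0,"tx": 0,"ty": 0,"tz": 0.01,"twist": 0},
    {"gripper": 0,"tx": 0,"ty": 0,"tz": 0.01,"twist": 0},
    {"gripper": 0,"tx": 0,"ty": 0,"tz": 0.01,"twist": 0},
    {"gripper": 0,"tx": 0,"ty": 0,"tz": 0,"twist": 0},
    {"gripper": 0,"tx": 0,"ty": 0,"tz": 0,"twist": 0}
  ]
}}

```text
clock: 19.65
tool_pos: [0.4798, -0.123, 0.0245]
ee_rot: [1.087, 1.283, -1.087]
contact_force: [0.1, -0.1, -0.4]
finger_gap: 0.162
```

```bash
python3 m3.py
```

```text
[ 0.4798 -0.123   0.0245] 19.65 [ 0.1 -0.1 -0.4] 0.16213012703963445 a 9.47
```

Emit:
{"fn": "servo_tool", "kwargs": {
  "commands": [
    {"gripper": 0,"tx": -0.0018,"ty": 0.0016,"tz": 0,"twist": 0},
    {"gripper": 0,"tx": 0,"ty": 0,"tz": 0.01,"twist": 0},
    {"gripper": 0,"tx": 0,"ty": 0,"tz": 0.016,"twist": 0},
    {"gripper": 0,"tx": 0,"ty": 0,"tz": 0.016,"twist": 0},
    {"gripper": 0,"tx": 0,"ty": 0,"tz": 0.016,"twist": 0},
    {"gripper": 0,"tx": 0,"ty": 0,"tz": 0.01,"twist": 0},
    {"gripper": 0,"tx": 0,"ty": 0,"tz": 0,"twist": 0},
    {"gripper": 0,"tx": 0,"ty": 0,"tz": 0,"twist": 0}
  ]
}}

```text
clock: 20.45
tool_pos: [0.4861, -0.1563, 0.0254]
ee_rot: [1.087, 1.283, -1.087]
contact_force: [0.5, -0.1, -1.5]
finger_gap: 0.162
```

```bash
cat > l.py <<'E'
from h import *
o=get_obs(); p=o['tool_pos']; y=np.radians(9.5); d=p[:2]-[.5020,-.2501]
lx=d[0]*np.cos(y)+d[1]*np.sin(y); ly=-d[0]*np.sin(y)+d[1]*np.cos(y)
print('grip lx %.4f ly %.4f tip ly %.4f axis z %.4f'%(lx,ly,ly-.13,p[2]+.0185),o['contact_force'].round(1),o['clock'])
E
python3 l.py;python3 m3.py wrist
```

```text
grip lx -0.0002 ly 0.0951 tip ly -0.0349 axis z 0.0439 [ 0.5 -0.1 -1.5] 20.45
[ 0.4861 -0.1563  0.0254] 20.45 [ 0.5 -0.1 -1.5] 0.16202057770434303 a 9.46
wrist
ly min -0.06931947953513234 -0.0678693290695879
-0.065 lx -0.0050..0.0051 top 0.0230 n279
-0.055 lx -0.0049..0.0051 top 0.0232 n375
-0.045 lx -0.0048..0.0050 top 0.0231 n275
-0.025 lx -0.0071..0.0074 top 0.0243 n16
-0.015 lx -0.0076..0.0079 top 0.0262 n349
```

Emit:
{"fn": "servo_tool", "kwargs": {
  "commands": [
    {"gripper": 0,"tx": 0,"ty": 0,"tz": 0.008,"twist": 0},
    {"gripper": 0,"tx": 0,"ty": 0,"tz": 0.012,"twist": 0},
    {"gripper": 0,"tx": 0,"ty": 0,"tz": 0.014,"twist": 0},
    {"gripper": 0,"tx": 0,"ty": 0,"tz": 0.014,"twist": 0},
    {"gripper": 0,"tx": 0,"ty": 0,"tz": 0.014,"twist": 0},
    {"gripper": 0,"tx": 0,"ty": 0,"tz": 0.014,"twist": 0},
    {"gripper": 0,"tx": 0,"ty": 0,"tz": 0.012,"twist": 0},
    {"gripper": 0,"tx": 0,"ty": 0,"tz": 0.01,"twist": 0},
    {"gripper": 0,"tx": 0,"ty": 0,"tz": 0.004,"twist": 0},
    {"gripper": 0,"tx": 0,"ty": 0,"tz": 0,"twist": 0},
    {"gripper": 0,"tx": 0,"ty": 0,"tz": 0,"twist": 0},
    {"gripper": 0,"tx": 0,"ty": 0,"tz": 0,"twist": 0}
  ]
}}

```text
clock: 21.7
tool_pos: [0.4946, -0.2062, 0.0254]
ee_rot: [1.086, 1.283, -1.086]
contact_force: [0.2, 0.0, -0.7]
finger_gap: 0.158
```

```bash
python3 l.py;python3 m3.py wrist top; python3 - <<'E'
from h import *
t=load('top'); save(t,'t9.png',(330,220,510,340),4)
P=cloud(t); y=np.radians(9.5); d=P-np.array([.5020,-.2501,0])
lx=d[...,0]*np.cos(y)+d[...,1]*np.sin(y); ly=-d[...,0]*np.sin(y)+d[...,1]*np.cos(y)
m=(abs(lx)<.015)&(ly<-.066)&(ly>-.11)&(P[...,2]>.03)&(P[...,2]<.06)
print(m.sum(), ly[m].min() if m.any() else 0, lx[m].mean() if m.any() else 0)
m=(P[...,0]>.36)&(P[...,0]<.47)&(P[...,1]>-.12)&(P[...,1]<-.0)&(P[...,2]>.03)&(P[...,2]<.07)
if m.sum()>20: print('scraper',cv2.minAreaRect(P[m][:,:2].astype(np.float32)*1000),np.nanmedian(P[m][:,2]))
E
```

```text
grip lx -0.0001 ly 0.0445 tip ly -0.0855 axis z 0.0439 [ 0.2  0.  -0.7] 21.7
[ 0.4946 -0.2062  0.0254] 21.7 [ 0.2  0.  -0.7] 0.15753331963576647 a 9.51
wrist
plate 2514 [216. 313.] [ 444.4 -229.1] [51.8 16.9] 10.7 [0.0094 0.0105]
block 894 [281. 321.] [ 483.4 -203.9] [13.1 26. ] 49.4 [0.0675 0.0742]
block 894 [358. 321.] [ 504.5 -200.4] [26.2 12.8] 60.7 [0.067  0.0741]
block 2756 [319. 428.] [ 502.  -249.7] [33.6 17.8] 9.7 [0.0615 0.0641]
ly min -0.06960174333564627 -0.06862551922788855
-0.065 lx -0.0045..0.0047 top 0.0229 n80
-0.035 lx -0.0146..0.0144 top 0.0319 n147
-0.025 lx -0.0067..0.0079 top 0.0241 n14
-0.015 lx -0.0076..0.0078 top 0.0262 n344
top
0 0 0
scraper ((419.7618103027344, -58.46665573120117), (55.82966995239258, 21.792789459228516), 9.38093376159668) 0.05067914351877627
```

View pics/t9.png

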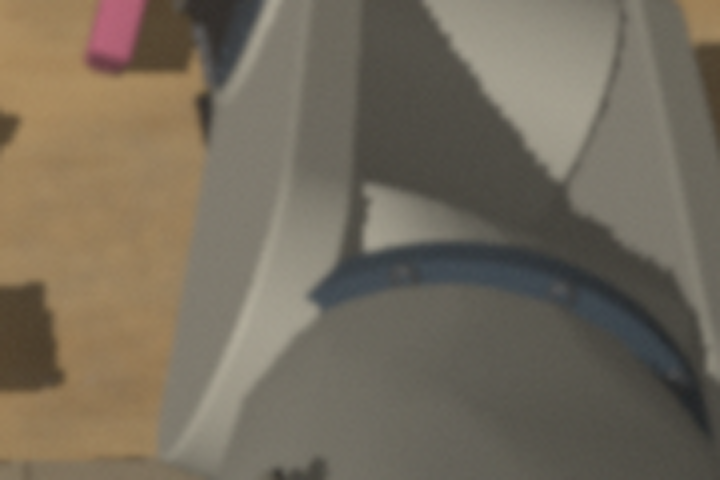

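The top camera's view is blocked by the arm. The wrist view and arm pose agree that the rod hasn't slipped: its shoulder is still 20 mm from the grasp. The axis is at 43.9 mm, under 1 mm off the bore line and within 0.1° of its direction. Contact force is near zero, and the tip is about 21 mm past the far block. Handing in.

```bash
python3 -c "
from h import *
o=get_obs(); print(o['clock'],abs(o['joint_vel']).max(),o['finger_gap']); print(workorder.finish_job())"
```

```text
21.8 0.0029131007821352273 0.1616033284774125
the job is handed in; nothing more can be done
None
```

I handed the job in at 21.8 s with all the steps done. The hand-in reports no verdict, so what follows is from my own measurements.

- **Chips:** I swept all three off the right edge of the plate in one pass with the scraper held. Two lie flat on the desk. The third stands on edge with its top at about 10 mm, so its origin is about 5 mm high, under the 8.5 mm limit. I did not look at them again after the sweep.
- **Scraper:** it stands upright and released at (0.420, -0.058). Its top measured 51 mm both after release and at the end.
- **Rod:** it went through both blocks with no noticeable contact force. I finished holding it by the middle of the grip at 45 N, at rest.
    - **Alignment:** the axis is under 1 mm off the bore line, at a height of 43.9 mm.
    - **Reach:** the tip is about 21.5 mm beyond the far block, and the shoulder about 24 mm left of the near block's centre.

Two checks disagreed or failed:
- **Block height:** the wrist and top cameras put the block tops at about 62 mm, against the stated 65 mm. The side camera gave about 65.8 mm, with the bore at about 45 mm, so I used the stated 44 mm.
- **Tip not seen:** the arm hid the tip from the top camera at the end. Its position comes from the arm pose and the wrist view, which showed no slip in the grip.

I did not re-measure the bottle, timer and mouse at the end, but nothing I moved went near them.

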